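Rock an empty vial block out of its sampler nest

TASK

The empty vial block sits flush in its pocket of the white sampler nest, with no room for fingers beside it: press down on one end so that it rocks and stays tipped with the other end raised (only one of its two ends gives way; find out by feel which), then grip the raised end, lift the block out and set it down flat, upright, fully inside the shallow steel tray, without dropping it. Leave the full vial block in the other pocket as it is, and do not knock over the bottle or the glue stick.

Things in the scene. Friction and masses are not known exactly. Their poses are not given: they have to be found in the camera images.
- empty_block_centre (a point): Centre of the empty vial block: a loose block 120 mm long (its x axis), 56 mm wide (y), 36 mm high (z, up when upright), grey plastic below, steel above, 0.2 to 0.45 kg. Its flat top, 18 mm above this point, shows eight dark round wells. A cross groove (11 mm wide, 3 mm deep) under its middle sits on the pocket's ridge. Both ends are alike.
- full_block_centre (a point): Centre of the full vial block, to be left alone: same block, but with eight white vial caps that stand 8 mm above its top. It sits in the other pocket of the nest.
- nest: White sampler nest, fixed, 166 (x) by 184 mm (y), 67 mm high; origin at the centre of its underside, on the table. Two open pockets, centred at y = +50 and -50 mm, each 142 (x) by 60 mm (y) inside, floor 6 mm above the table; outer walls 12 mm, wall between them 40 mm. In each a block lies along x, underside at 30 mm, top at 66 mm height, 2 mm clear at each side and 11 mm at each end.
- pocket_left (a point): Middle of the nest's pocket at its +y side, at rim height (67 mm above the table). In each pocket the block rests on a ridge 7 mm wide across the middle, and on a hidden seat under ONE of its ends, at the nest's +x or -x; which one changes from start to start. Pressed at the seated end the block does not give.
- pocket_right (a point): Same for the pocket at the nest's -y side. Pressed 45 mm from its middle at the end without a seat (under 1 N does it) a block rocks on the ridge until that end's lower edge meets the pocket floor, at about 0.43 rad, the pressed spot 21 mm lower; there it overbalances and stays when let go, the raised end's top edge about 21 mm above the rim.
- tray: Shallow steel tray, fixed, 170 mm (x) by 106 mm (y), 12 mm high, walls and floor 5 mm thick, so 160 by 96 mm inside; origin at the centre of its underside, on the table. A block set down in it, long side along the tray's x, has its centre 23 mm above the table.
- bottle: Glass bottle with a blue cap, 64 mm in diameter, 150 mm high, standing beyond the tray (origin at the centre of its underside). To be left standing.
- glue: Yellow glue stick, 26 mm in diameter, 95 mm high, standing on end beyond the nest (origin at the centre of its underside). To be left standing.
Mind the look-alikes: they are no part of the job. Of the things like the tray, leave any that is orange, red or turquoise; of the rest the larger one is meant.

How it is judged (in metres and radians):
On the way, in this order (a step that is already met when the one before it is completed fails the run):
1. the empty block has been rocked up in its pocket, one end raised (more than 0.33 rad), its centre still within 25 mm of its seated height and beside the nest's centre (angle between empty_block_centre's own z axis and vertical above 0.33 rad and z of empty_block_centre in the frame of nest below 0.073 m and horizontal distance between empty_block_centre and nest below 0.075 m), for 0.2 s.
2. the empty block is lifted clear of the nest (height (world z) of empty_block_centre above 0.085 m), for 0.1 s.
At the end, for the whole second after the job is handed in: The empty block lies flat on the tray's floor, upright (tilt under 0.06 rad), its centre within 24 mm of the tray's centre along each of the tray's axes, at rest and released (x of empty_block_centre in the frame of tray between -0.024 and 0.024 m and y of empty_block_centre in the frame of tray between -0.024 and 0.024 m and z of empty_block_centre in the frame of tray between 0.019 and 0.027 m and angle between empty_block_centre's own z axis and vertical below 0.06 rad and linear speed of empty_block below 0.02 m/s); the robot touches nothing.
It fails at once if the full vial block is shifted by more than 10 mm or tipped by more than 0.15 rad (distance of full_block_centre from where it was at the start of the episode above 0.01 m or angle between full_block_centre's own z axis and vertical above 0.15 rad).
It fails at once if the bottle or the glue stick is knocked over (angle between any of bottle, glue's own z axis and vertical above 0.5 rad).
It fails at once if the empty block is dropped: away from the nest, out of the fingers and more than about 30 mm above its resting height in the tray (horizontal distance between empty_block_centre and nest above 0.15 m and height (world z) of empty_block_centre above 0.055 m and contact force between the fingers and empty_block below 0.05 N).
It also fails if it takes over 54 s, if anything falls off the work surface, if the arm or the gripper's body presses on something with over 40 N, if the wrist force passes 120 N, or if a joint passes its speed limit or range.

ROBOT

A 6-joint arm with a two-finger parallel gripper is mounted at the origin on the work surface. World frame = base frame: x ahead of the robot, y to its left, z up, the work surface at z = 0. Lengths are in mm, angles in degrees, forces in N, time in s.
With the tool pointing down it reaches from about 350 to 850 mm from the base axis. Payload 8.1 kg.
Tool frame: the origin (TCP) lies on the centre line of the jaws, within the pads' length; the fingertips stand 19 mm ahead of it and the grasp point (between the pads) is the TCP; z points along the fingers, y is the line along which they close (so a half turn about z gives the same grasp; the last joint's range is limited). The gripper opens to 85 mm and grips with 20 to 120 N. Pads are 22 mm wide; open, the fingers measure 114 mm over their backs; the gripper's body (76 mm by 85 mm) begins 54 mm behind the grasp point. The pads swing forward as they close: fully open they stand 13 mm farther back than shut.
Start: joints at [60.882, 7.471, 85.268, -0, 87.261, -4.893], TCP at [246.169, 547.18, 250.292] pointing down, gripper open.
Joint ranges: [-169.43, 169.43], [-51.17, 129.36], [1.28, 143.12], [-76.62, 256.62], [0, 156.53], [-152.29, 152.29]. Speed limits (degrees/s): [136.94, 136.94, 159.86, 180, 180, 180].

INTERFACE

Orientations are given as [roll, pitch, yaw] about the fixed x, y, z axes, in that order (R = Rz(yaw) Ry(pitch) Rx(roll)).
In Python, from bench import r gives the robot as it stands. The module is installed in compiled form; this text tells all that it offers.
- The arm moves only by the tool servo_tool, never from a script. Its arguments are lists of equal length, an entry for each row: "fingers": the finger opening in m, from 0 to 0.0854; "linear": the shift along the tool's x, y, z in m, a list of three; "rotation": the turn, a rotation vector about the tool's x, y, z in degrees, a list of three. A call has 1 to 10 rows; each row is the pose to reach, as a shift and turn from the pose commanded when the call began, along the tool's axes at that moment; what a row does not reach only later rows make up. A row lasts 1/10 s, in which the tool goes at most 50 mm and 8.59 degrees, less where a joint would pass 70% of its speed; a pose out of reach is approached as far as the arm can. A call with a gripper value outside its range is refused whole. The fingers move at their own pace and stop on an object; "force" is the grip in N (left out, the last holds). Time passes only in rows, so rows that repeat a pose let the fingers close. It gives the time, the measured TCP pose, the force, the opening and the grip force at its end, in the units of the state.
- r.sense(): the state, without advancing time (a new reading comes with each control period).
- r.snapshot(name): name is "scene" or "side" or "wrist"; returns a dict with "frame" (480x640x3 uint8, red, green, blue), "fx", "fy", "cx", "cy" (pixels), "camera_from_world" (4x4, takes a point from world to camera coordinates). Camera axes: x right, y up, looking along -z (the intrinsics and any distortion apply to the point x, -y, -z); pixel columns grow to the right and rows downward; lengths in mm; the calibration is good to about 2 mm. A picture is of the moment at which its call begins. There is no depth.
- r.hand_in(): hands the job in; it is judged then, once.
The state is a dict: "time": time; "joint_pos": joint angles; "qd": joint speeds; "joint_efforts": joint torques, N m; "tool_pos": TCP position; "tcp_rot": TCP orientation; "ft_force": force on the tool from outside, world axes, zero at the start; "wrist_torque": the same for the moment, N m; "finger_gap": finger opening in mm; "grip_force": force on a finger pad.
Only numpy, scipy, OpenCV 4.12 (cv2) and the standard library are available. Lean on these libraries where they do the work, as an engineer would, in place of code of your own. Each camera call takes 0.05 s, during which the arm holds its last target. There are 200 camera calls.

## Working session

There is one attempt and no reset: what is moved stays moved. The work goes in short steps, Python scripts to look and compute and a tool call to move; the robot and the scene stay as the last step left them, time stands still between calls to the robot, and variables do not carry over. Pictures are saved under pics/ and viewed, at most 10 in all, crops included, and the job is handed in when it is done.

Besides the shell and the picture viewer there is one more tool, called after "Emit:" as name(argument=value, ...) on one line, values as JSON. servo_tool: Moves the arm, as the interface text tells. Its arguments: {"type":"object","properties":{"fingers":{"type":"array","items":{"type":"number"}},"linear":{"type":"array","items":{"type":"array","items":{"type":"number"}}},"rotation":{"type":"array","items":{"type":"array","items":{"type":"number"}}},"force":{"type":"number"}},"required":["fingers","linear","rotation"]}

```bash
mkdir -p pics
cat > h.py <<'E'
import numpy as np, cv2
from bench import r
def snap(n,f):
    s=r.snapshot(n); cv2.imwrite(f'pics/{f}.png',s['frame'][:,:,::-1]); np.save(f'pics/{f}.npy',s,allow_pickle=True); return s
def load(f): return np.load(f'pics/{f}.npy',allow_pickle=True).item()
def ray(s,u,v,z):
    M=np.array(s['camera_from_world']);R=M[:3,:3];t=M[:3,3];c=-R.T@t
    d=R.T@np.array([(u-s['cx'])/s['fx'],-(v-s['cy'])/s['fy'],-1])
    return c+d*(z-c[2])/d[2]
def proj(s,p):
    M=np.array(s['camera_from_world']);q=M[:3,:3]@np.array(p)+M[:3,3]
    return s['cx']-s['fx']*q[0]/q[2], s['cy']+s['fy']*q[1]/q[2]
E
python3 - <<'E'
from h import *
a=snap('scene','a');b=snap('side','b')
for s in(a,b):
    M=np.array(s['camera_from_world']);print(-M[:3,:3].T@M[:3,3],s['fx'],[k for k in s])
print(r.sense())
E
```

```text
[1454.62600349  233.71023206  973.20105733] 530.1574359942599 ['frame', 'fx', 'fy', 'cx', 'cy', 'camera_from_world']
[  59.9916455  -425.07041234  776.96387619] 513.5357769902039 ['frame', 'fx', 'fy', 'cx', 'cy', 'camera_from_world']
{'time': 0.1, 'joint_pos': array([ 6.08811418e+01,  7.51112295e+00,  8.53234883e+01, -7.43109776e-04,
        8.72629250e+01, -4.89397462e+00]), 'qd': array([-0.08205544, -0.07863661, -0.06566608,  0.04591954,  0.03896636,
        0.02232255]), 'joint_efforts': array([ 1.18859480e-03, -5.70948923e+01, -5.01943374e+01, -1.03942093e-04,
        8.00388458e-03,  1.19117963e-04]), 'tool_pos': array([245.95245792, 546.75301982, 249.34145384]), 'tcp_rot': array([-1.79902756e+02, -7.58152777e-03,  1.55775146e+02]), 'ft_force': array([-0.42607182, -0.07015146, -0.81764451]), 'wrist_torque': array([-0.01056675, -0.00222046,  0.03773049]), 'grip_force': 0.0, 'finger_gap': 84.96176244625532}
```

View pics/a.png

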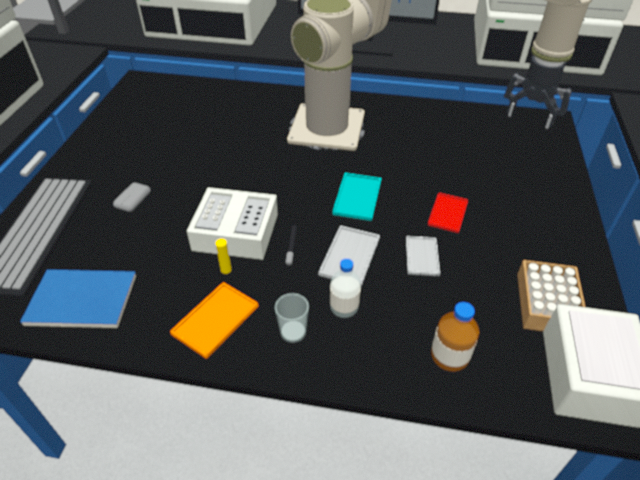

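View pics/b.png

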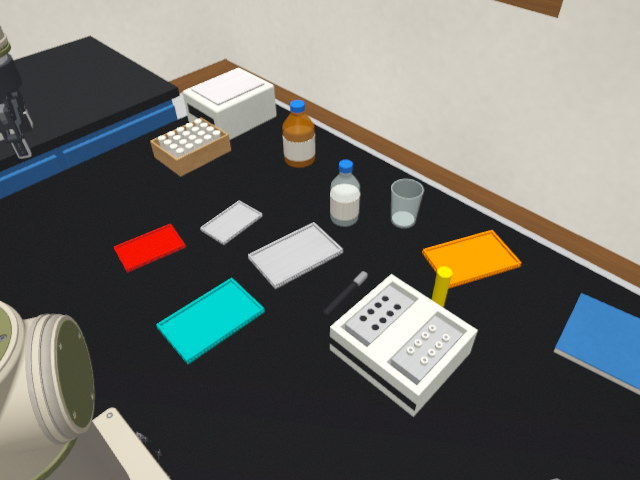

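The scene view shows the nest at about (233,222), with the empty block (dark wells) at (252,215), the grey tray at (350,253), the bottle at (345,290) and the glue stick at (223,257). In the side view the empty block is at (375,307) and the tray at (295,255).

Run:
```python
from h import *
a=load('a');b=load('b')
def comps(s,roi,lo,hi,amin,amax,inv=False):
    x0,y0,x1,y1=roi; g=cv2.cvtColor(s['frame'],cv2.COLOR_RGB2GRAY)[y0:y1,x0:x1]
    m=((g>=lo)&(g<=hi)).astype('uint8'); n,l,st,c=cv2.connectedComponentsWithStats(m)
    return [(c[i]+[x0,y0],st[i,4],(l==i).astype('uint8')) for i in range(1,n) if amin<st[i,4]<amax]
for n,s,roi in(('a',a,(240,195,268,236)),('b',b,(348,290,412,335))):
    w=[c for c,_,_ in comps(s,roi,0,90,4,60)]
    P=np.array([ray(s,*c,66)[:2] for c in w]);print(n,'wells',len(w),P.round(0).tolist(),P.mean(0))
for n,s,roi in(('b',b,(235,215,350,295)),('a',a,(310,220,385,290))):
    for c,ar,m in comps(s,roi,110,255,1500,9000):
        q=cv2.boxPoints(cv2.minAreaRect(cv2.findNonZero(m)))+[roi[0],roi[1]]
        hull=cv2.convexHull(cv2.findNonZero(m)); ap=cv2.approxPolyDP(hull,5,True)[:,0]+[roi[0],roi[1]]
        print(n,'tray',c,ar,[(p.tolist(),ray(s,*p,12)[:2].round().tolist()) for p in ap])
g=b['frame'].min(2)
m=(g>150).astype('uint8');m[:270]=0;m[:,:325]=0;m[:,480:]=0;m[415:]=0
c=max(cv2.findContours(m,0,1)[0],key=cv2.contourArea)
for p in cv2.approxPolyDP(cv2.convexHull(c),4,True)[:,0]: print('nest',p,ray(b,*p,67)[:2].round(),ray(b,*p,0)[:2].round())
for n,s,ps in(('a',a,[(225,272),(345,313)]),('b',b,[(440,303),(344,221)])):
    for p in ps: print(n,'glue/bottle base',ray(s,*p,0)[:2].round())
```

```text
a wells 0 [] nan
b wells 8 [[549.0, -90.0], [529.0, -90.0], [549.0, -117.0], [509.0, -91.0], [529.0, -117.0], [489.0, -91.0], [510.0, -118.0], [489.0, -118.0]] [ 519.20390161 -104.07512693]
b tray [294.52412951 254.17532071] 3274 [([342, 248], [628.0, 87.0]), ([277, 287], [461.0, 104.0]), ([248, 257], [473.0, 208.0]), ([313, 222], [643.0, 189.0])]
a tray [348.6707645  257.59738763] 2603 [([378, 234], [474.0, 213.0]), ([360, 289], [664.0, 190.0]), ([330, 289], [676.0, 122.0]), ([318, 272], [630.0, 85.0]), ([339, 226], [463.0, 110.0])]
nest [391 274] [601. -62.] [652. -27.]
nest [477 330] [ 603. -244.] [ 655. -227.]
nest [469 352] [ 557. -259.] [ 604. -243.]
nest [414 414] [ 410. -261.] [ 443. -246.]
nest [331 349] [405. -96.] [438. -65.]
nest [330 326] [437. -63.] [472. -29.]
a glue/bottle base [ 660. -140.]
a glue/bottle base [730. 165.]
b glue/bottle base [ 660. -142.]
b glue/bottle base [703. 150.]<stdin>:9: RuntimeWarning: Mean of empty slice.
  ret = ret.dtype.type(ret / rcount)
```

```bash
cat >> h.py <<'E'
from scipy.spatial.transform import Rotation as Ro
def move(p,yaw,pitch=0,cmd=None):
    """print tool-frame linear (m) and rotvec (deg): tool down with yaw; pitch=tilt of tool about world-ish tool y"""
    s=r.sense(); p0,e0=cmd if cmd else (s['tool_pos'],s['tcp_rot'])
    R0=Ro.from_euler('xyz',e0,degrees=True)
    R1=Ro.from_euler('xyz',[180,0,yaw],degrees=True)*Ro.from_rotvec([0,pitch,0],degrees=True)
    print((R0.inv().apply(np.array(p)-p0)/1000).round(4).tolist(),(R0.inv()*R1).as_rotvec(degrees=True).round(2).tolist(),'rpy',e0)
E
python3 -c "
from h import *
move([519,-104,220],180.7,cmd=([246.17,547.18,250.29],[180,0,155.775]))"
```

```text
[-0.516, -0.4819, 0.0303] [0.0, 0.0, -24.92] rpy [180, 0, 155.775]
```

Emit:
servo_tool(fingers=[0.0,0.0,0.0,0.0,0.0,0.0,0.0,0.0,0.0,0.0], linear=[[-0.516,-0.482,0.03],[-0.516,-0.482,0.03],[-0.516,-0.482,0.03],[-0.516,-0.482,0.03],[-0.516,-0.482,0.03],[-0.516,-0.482,0.03],[-0.516,-0.482,0.03],[-0.516,-0.482,0.03],[-0.516,-0.482,0.03],[-0.516,-0.482,0.03]], rotation=[[0,0,-24.9],[0,0,-24.9],[0,0,-24.9],[0,0,-24.9],[0,0,-24.9],[0,0,-24.9],[0,0,-24.9],[0,0,-24.9],[0,0,-24.9],[0,0,-24.9]])

```text
time: 1.1
tool_pos: [438.3, 86.8, 229.0]
tcp_rot: [180.0, 0.0, -179.3]
ft_force: [0.5, 0.6, 0.8]
finger_gap: -0.2
grip_force: 0.0
```

Emit:
servo_tool(fingers=[0.0,0.0,0.0,0.0,0.0,0.0,0.0], linear=[[-0.078,-0.192,0.009],[-0.078,-0.192,0.009],[-0.078,-0.192,0.009],[-0.078,-0.192,0.009],[-0.078,-0.192,0.009],[-0.078,-0.192,0.009],[-0.078,-0.192,0.009]], rotation=[[0,0,0],[0,0,0],[0,0,0],[0,0,0],[0,0,0],[0,0,0],[0,0,0]])

```text
time: 1.8
tool_pos: [518.0, -101.5, 219.8]
tcp_rot: [180.0, -0.1, -179.3]
ft_force: [-0.1, 0.5, 0.2]
finger_gap: -0.5
grip_force: 0.0
```

```bash
python3 -c "
from h import *
s=snap('wrist','w1'); print(r.sense()['tool_pos'],proj(s,[519,-104,66]),proj(s,[551,147,12]))
"
```

```text
[ 518.08612477 -101.05413307  220.04236157] (np.float64(320.84116990806484), np.float64(222.05295754626877)) (np.float64(583.730215200198), np.float64(240.92469635494933))
```

View pics/w1.png

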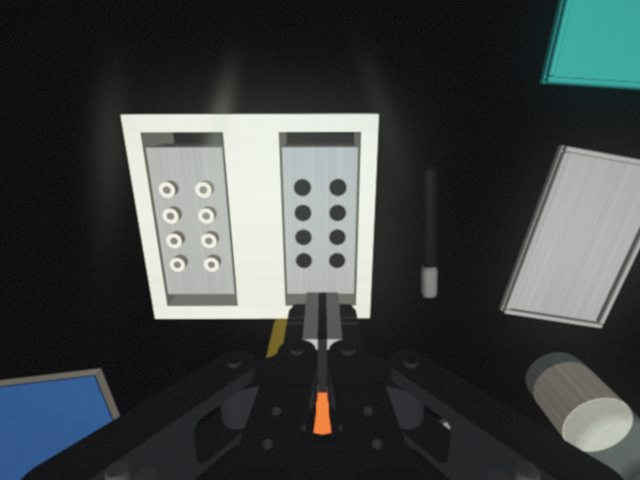

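The wrist view shows the empty block's wells centred near (320,225), where I predicted them. The fingers are shut. I'll press the +x end first.

Emit:
servo_tool(fingers=[0.0,0.0,0.0,0.0,0.0,0.0,0.0], linear=[[-0.046,-0.003,0.045],[-0.046,-0.003,0.09],[-0.046,-0.003,0.12],[-0.046,-0.003,0.128],[-0.046,-0.003,0.128],[-0.046,-0.003,0.131],[-0.046,-0.003,0.133]], rotation=[[0,0,0],[0,0,0],[0,0,0],[0,0,0],[0,0,0],[0,0,0],[0,0,0]])

```text
time: 2.55
tool_pos: [566.3, -105.0, 90.1]
tcp_rot: [-179.9, 0.3, -179.3]
ft_force: [-0.5, 0.3, 1.0]
finger_gap: -0.0
grip_force: 0.0
```

Emit:
servo_tool(fingers=[0.0,0.0,0.0,0.0,0.0,0.0], linear=[[0.001,0,0.003],[0.001,0,0.005],[0.001,0,0.006],[0.001,0,0.007],[0.001,0,0.007],[0.001,0,0.007]], rotation=[[0,0,0],[0,0,0],[0,0,0],[0,0,0],[0,0,0],[0,0,0]])

```text
time: 3.15
tool_pos: [565.6, -105.3, 85.0]
tcp_rot: [-179.9, 0.3, -179.3]
ft_force: [-9.7, 2.8, 26.5]
finger_gap: 0.0
grip_force: 13.1
```

The +x end pushes back with 26 N and doesn't give, so that's the seated end. I'll press the −x end.

Emit:
servo_tool(fingers=[0.0,0.0,0.0,0.0,0.0,0.0,0.0,0.0], linear=[[0,0,-0.03],[0.045,0.001,-0.03],[0.092,0.001,-0.02],[0.092,0.001,-0.005],[0.092,0.001,0.0],[0.092,0.001,0.004],[0.092,0.001,0.008],[0.092,0.001,0.01]], rotation=[[0,0,0],[0,0,0],[0,0,0],[0,0,0],[0,0,0],[0,0,0],[0,0,0],[0,0,0]])

```text
time: 3.95
tool_pos: [473.6, -105.5, 72.0]
tcp_rot: [-179.9, 0.1, -179.3]
ft_force: [-9.4, 1.5, 24.5]
finger_gap: -0.1
grip_force: 12.9
```

Emit:
servo_tool(fingers=[0.0,0.0], linear=[[0,0,0.0],[0,0,0]], rotation=[[0,0,0],[0,0,0]])

```text
time: 4.15
tool_pos: [473.5, -105.4, 72.3]
tcp_rot: [-179.9, 0.1, -179.3]
ft_force: [-4.6, 1.9, 12.8]
finger_gap: -0.2
grip_force: 6.8
```

```bash
python3 -c "
from h import *
s=snap('side','b2');x=r.sense();print(x['tool_pos'],x['ft_force'])
cv2.imwrite('pics/b2c.png',cv2.resize(s['frame'][180:420,280:560,::-1],None,fx=2.5,fy=2.5))
"
```

```text
[ 473.53396203 -105.43867141   72.2846278 ] [-4.78319792  0.97328203 13.69540963]
```

View pics/b2c.png

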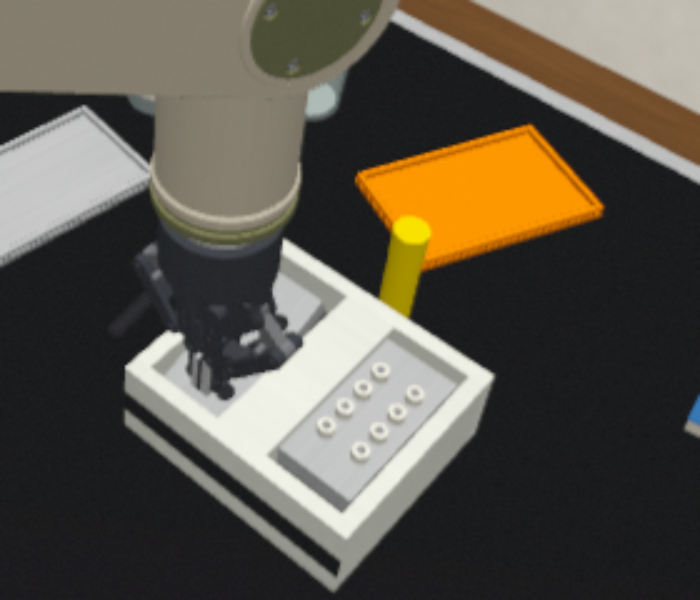

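The fingertips' inner edge is about 12 mm down, which fits the block having bottomed out at full tilt. I'll back off and check.

Emit:
servo_tool(fingers=[0.0,0.0,0.07,0.07,0.07,0.07], linear=[[0,0,-0.01],[0,0,-0.04],[0,0,-0.09],[-0.045,0,-0.14],[-0.045,0,-0.14],[-0.045,0,-0.14]], rotation=[[0,0,0],[0,0,0],[0,0,0],[0,0,0],[0,0,0],[0,0,0]])

```text
time: 4.8
tool_pos: [520.0, -104.9, 214.3]
tcp_rot: [-179.9, 0.4, -179.3]
ft_force: [0.2, 0.6, 0.1]
finger_gap: 57.9
grip_force: 0.0
```

```bash
python3 -c "
from h import *
s=snap('wrist','w3');b=snap('side','b3')
im=np.hstack([cv2.resize(s['frame'][80:340,60:460],None,fx=1.,fy=1.),cv2.resize(b['frame'][250:380,310:490],None,fx=2,fy=2)[:260]])
cv2.imwrite('pics/c3.png',im[:,:,::-1]);x=r.sense();print(x['tool_pos'],x['tcp_rot'],im.shape)
print([proj(s,[X,-104,z]) for X,z in((464,66),(574,66),(559,88))])
"
```

```text
[ 516.49261152 -104.2154107   209.80130038] [ 1.79990719e+02 -4.11283817e-02 -1.79298923e+02] (260, 760, 3)
[(np.float64(327.01103418310515), np.float64(146.8578834242582)), (np.float64(324.7267993225891), np.float64(284.7270690083808)), (np.float64(325.15774172503814), np.float64(280.04479051984515))]
```

View pics/c3.png

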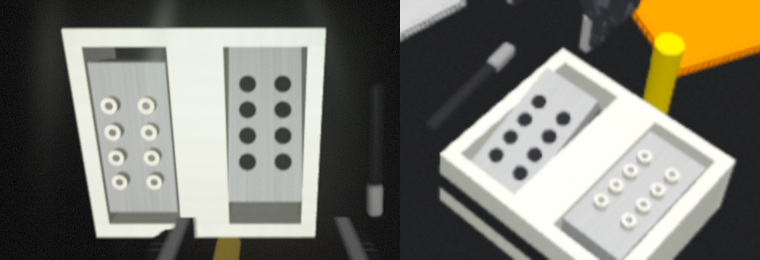

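The block stays tipped with its +x end raised. In the wrist crop it spans x 228–300 and is centred as predicted, and the full block is undisturbed. I'll come down over the raised end with the fingers open.

Emit:
servo_tool(fingers=[0.068,0.068,0.068,0.068,0.068,0.068], linear=[[-0.036,0,0.04],[-0.036,0,0.08],[-0.036,0,0.11],[-0.036,0,0.118],[-0.036,0,0.118],[-0.036,0,0.118]], rotation=[[0,0,0],[0,0,0],[0,0,0],[0,0,0],[0,0,0],[0,0,0]])

```text
time: 5.5
tool_pos: [552.9, -104.2, 93.4]
tcp_rot: [-180.0, 0.1, -179.3]
ft_force: [0.5, -0.9, 0.5]
finger_gap: 67.9
grip_force: 0.0
```

Emit:
servo_tool(fingers=[0.068,0.068,0.068,0.068,0.068,0.068], linear=[[0,0,0.006],[0,0,0.01],[0,0,0.013],[0,0,0.015],[0,0,0.015],[0,0,0.015]], rotation=[[0,0,0],[0,0,0],[0,0,0],[0,0,0],[0,0,0],[0,0,0]])

```text
time: 6.1
tool_pos: [552.8, -104.0, 78.9]
tcp_rot: [-180.0, 0.0, -179.3]
ft_force: [-6.9, 0.8, 12.6]
finger_gap: 68.0
grip_force: 6.4
```

Contact with the rim at TCP z≈79. I'll go up 4 mm and grip.

Emit:
servo_tool(fingers=[0.068,0.068,0.05,0.05,0.05,0.05,0.05,0.05], linear=[[0,0,-0.004],[0,0,-0.004],[0,0,-0.004],[0,0,-0.004],[0,0,-0.004],[0,0,-0.004],[0,0,-0.004],[0,0,-0.004]], rotation=[[0,0,0],[0,0,0],[0,0,0],[0,0,0],[0,0,0],[0,0,0],[0,0,0],[0,0,0]], force=100)

```text
time: 6.9
tool_pos: [553.0, -104.0, 82.5]
tcp_rot: [-180.0, 0.1, -179.3]
ft_force: [-3.7, 0.8, 11.3]
finger_gap: 53.7
grip_force: 110.7
```

Emit:
servo_tool(fingers=[0.05,0.05,0.05,0.05,0.05,0.05,0.05,0.05,0.05,0.05], linear=[[0,0,-0.005],[0,0,-0.012],[0,0,-0.022],[0,0,-0.035],[0,0,-0.05],[0,0,-0.065],[0,0,-0.08],[0,0,-0.095],[0,0,-0.1],[0,0,-0.1]], rotation=[[0,0,0],[0,0,0],[0,0,0],[0,0,0],[0,0,0],[0,0,0],[0,0,0],[0,0,0],[0,0,0],[0,0,0]])

```text
time: 7.9
tool_pos: [553.2, -104.1, 182.6]
tcp_rot: [-180.0, 0.1, -179.3]
ft_force: [0.8, 0.8, -3.7]
finger_gap: 53.9
grip_force: 105.8
```

```bash
python3 -c "
from h import *
s=snap('wrist','w4');b=snap('side','b4')
im=np.hstack([s['frame'][80:400,60:460],cv2.resize(b['frame'][180:340,310:490],None,fx=2,fy=2)])
cv2.imwrite('pics/c4.png',im[:,:,::-1]);x=r.sense();print(x['tool_pos'],x['ft_force'],x['wrist_torque'],x['finger_gap'],x['grip_force'])
"
```

```text
[ 552.19349272 -103.82034065  180.65277351] [ 0.38303118 -0.28101098 -4.18377358] [-0.0268659  -0.14169247 -0.05573738] 53.59108665922414 105.80216445028782
```

View pics/c4.png

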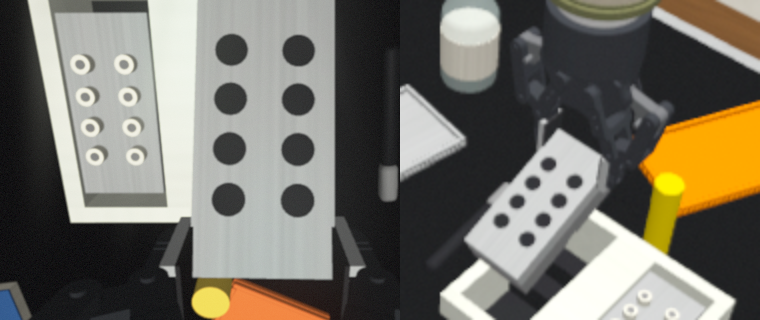

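The block is held at its raised end and clear of the nest. I'll get its pose from the eight wells.

```bash
cat >> h.py <<'E'
def blockpose(s,roi):
    """pose of block top from its 8 wells (20 x 27 mm grid); returns centre (18 below top), x axis, normal, in world"""
    x0,y0,x1,y1=roi; g=cv2.cvtColor(s['frame'],cv2.COLOR_RGB2GRAY)[y0:y1,x0:x1]
    n,l,st,c=cv2.connectedComponentsWithStats((g<95).astype('uint8'))
    W=[c[i]+[x0,y0] for i in range(1,n) if 60<st[i,4]<2500 and .7<st[i,2]/st[i,3]<1.5 and st[i,4]>.65*st[i,2]*st[i,3]
       and st[i,0]>0 and st[i,1]>0 and st[i,0]+st[i,2]<x1-x0 and st[i,1]+st[i,3]<y1-y0]
    print(len(W)); W=np.array(W); W=W[np.argsort(W[:,1])].reshape(4,2,2); W=np.array([q[np.argsort(q[:,0])] for q in W]).reshape(8,2)
    O=np.array([[x,y,0] for x in(-30,-10,10,30) for y in(-13.5,13.5)],float)
    K=np.array([[s['fx'],0,s['cx']],[0,s['fy'],s['cy']],[0,0,1]])
    ok,rv,tv=cv2.solvePnP(O,W,K,None,flags=cv2.SOLVEPNP_ITERATIVE)
    M=np.array(s['camera_from_world']);F=np.diag([1,-1,-1])
    R=M[:3,:3].T@F@cv2.Rodrigues(rv)[0]; t=M[:3,:3].T@(F@tv.ravel()-M[:3,3])
    nz=R[:,2]*np.sign(R[2,2]); e=cv2.projectPoints(O,rv,tv,K,None)[0][:,0]-W
    c=t-18*nz; print('centre',c.round(1),'xaxis',R[:,0].round(3),'normal',nz.round(3),'tilt',np.degrees(np.arccos(nz[2])).round(1),'err',np.abs(e).max().round(2)); return c,R[:,0],nz
E
python3 -c "
from h import *
blockpose(load('w4'),(255,80,392,350))
print(np.array(r.sense()['tool_pos']),r.sense()['tcp_rot'])"
```

```text
8
centre [ 513.5 -105.6  146.8] xaxis [ 0.918 -0.002  0.397] normal [-0.397 -0.008  0.918] tilt 23.4 err 0.06
[ 552.19349272 -103.82034065  180.65277351] [ 1.79987166e+02 -4.37522769e-02 -1.79326924e+02]
```

```bash
python3 -c "
from h import *
move([520,40,230],88,cmd=([553,-104,182.6],[180,0,180.7]))"
```

```text
[0.0312, 0.1444, -0.0474] [0.0, -0.0, 92.7] rpy [180, 0, 180.7]
```

Emit:
servo_tool(fingers=[0.05,0.05,0.05,0.05,0.05,0.05,0.05,0.05,0.05,0.05], linear=[[0.0,0.0,-0.01],[0.0,0.0,-0.025],[0.002,0.015,-0.04],[0.006,0.035,-0.047],[0.01,0.055,-0.047],[0.015,0.075,-0.047],[0.02,0.095,-0.047],[0.025,0.115,-0.047],[0.03,0.135,-0.047],[0.031,0.144,-0.047]], rotation=[[0,0,0],[0,0,4],[0,0,11],[0,0,19],[0,0,27],[0,0,35],[0,0,43],[0,0,51],[0,0,59],[0,0,65]])

```text
time: 9.0
tool_pos: [519.0, 41.3, 228.1]
tcp_rot: [-180.0, -0.1, 115.4]
ft_force: [0.9, -0.3, -2.4]
finger_gap: 53.8
grip_force: 105.8
```

```bash
python3 -c "
from h import *
print(r.sense()['joint_pos'])
move([520,90,230],20)"
```

```text
[-1.11338820e+00 -4.17692631e+00  9.94615595e+01  2.33658313e-02
  8.47814431e+01 -2.65358352e+01]
[0.0436, 0.0218, -0.0019] [-0.08, 0.0, 95.42] rpy [-1.79951279e+02 -5.03357635e-02  1.15420287e+02]
```

Emit:
servo_tool(fingers=[0.05,0.05,0.05,0.05,0.05,0.05,0.05,0.05,0.05,0.05], linear=[[0.004,0.002,0.0],[0.009,0.004,0.0],[0.013,0.006,0.0],[0.018,0.008,0.0],[0.022,0.011,0.0],[0.027,0.013,0.0],[0.031,0.015,0.0],[0.035,0.017,0.0],[0.04,0.02,0.0],[0.044,0.022,0.0]], rotation=[[0,0,8],[0,0,16],[0,0,24],[0,0,32],[0,0,40],[0,0,48],[0,0,56],[0,0,64],[0,0,72],[0,0,80]])

```text
time: 10.0
tool_pos: [520.2, 89.1, 228.0]
tcp_rot: [-180.0, 0.1, 35.4]
ft_force: [-0.0, -0.4, -2.6]
finger_gap: 53.9
grip_force: 105.8
```

```bash
python3 -c "
from h import *
s=r.sense();R=lambda e:Ro.from_euler('xyz',e,degrees=True)
print(s['joint_pos'].round(1),s['tool_pos'],s['tcp_rot'])
# block in tool frame from w4
p4=np.array([552.19,-103.82,180.65]);R4=R([179.987,-.044,-179.327])
c=R4.inv().apply(np.array([513.5,-105.6,146.8])-p4)
x=np.array([.918,-.002,.397]);n=np.array([-.397,-.008,.918]);B=R4.inv()*Ro.from_matrix(np.c_[x,np.cross(n,x),n])
Rt=Ro.from_euler('z',180-6,degrees=True)*B.inv()
R0=R(s['tcp_rot'])
for z in(110,27):
    pt=np.array([551,147,z])-Rt.apply(c)
    print(z,'tcp',pt.round(1),Rt.as_euler('xyz',degrees=True).round(1),'lin',(R0.inv().apply(pt-s['tool_pos'])/1000).round(4),'rot',(R0.inv()*Rt).as_rotvec(degrees=True).round(1))
np.savez('grip.npz',c=c,B=B.as_matrix())
"
```

```text
[ 4.2 -3.  98.4 -0.  84.7 58.8] [520.1876571   89.13180085 227.98486649] [-1.79962673e+02  6.83257078e-02  3.53506570e+01]
110 tcp [502.1 150.1 125.7] [-179.8  -23.4   -5.4] lin [ 0.0207 -0.0601  0.1023] rot [-8.1 22.6 40.1]
27 tcp [502.1 150.1  42.7] [-179.8  -23.4   -5.4] lin [ 0.0208 -0.0601  0.1853] rot [-8.1 22.6 40.1]
```

Emit:
servo_tool(fingers=[0.05,0.05,0.05,0.05,0.05,0.05,0.05,0.05,0.05,0.05], linear=[[0.003,-0.008,0.01],[0.006,-0.018,0.025],[0.01,-0.03,0.042],[0.014,-0.04,0.06],[0.017,-0.05,0.075],[0.02,-0.056,0.09],[0.021,-0.06,0.098],[0.021,-0.06,0.1],[0.021,-0.06,0.1],[0.021,-0.06,0.1]], rotation=[[-1.2,3.4,6.0],[-2.4,6.8,12.0],[-3.6,10.2,18.0],[-4.9,13.6,24.1],[-6.1,17.0,30.1],[-7.3,20.3,36.1],[-8.1,22.6,40.1],[-8.1,22.6,40.1],[-8.1,22.6,40.1],[-8.1,22.6,40.1]])

```text
time: 11.0
tool_pos: [503.5, 149.8, 129.3]
tcp_rot: [-179.7, -23.5, -5.0]
ft_force: [0.2, 0.0, -3.1]
finger_gap: 53.6
grip_force: 106.0
```

```bash
python3 -c "
from h import *
s=snap('wrist','w5');a=snap('scene','a5');x=r.sense();print(x['tool_pos'],x['tcp_rot'],x['ft_force'],x['joint_pos'].round(1))
cv2.imwrite('pics/c5.png',np.hstack([cv2.resize(s['frame'],(400,300)),cv2.resize(a['frame'][190:310,290:450],(400,300))])[:,:,::-1])
try: blockpose(s,(255,80,392,350))
except Exception as e: print(e)
"
```

```text
[503.69204768 149.64298921 129.43631259] [-179.71397315  -23.56165609   -5.06334906] [ 0.0179814  -1.00527401 -3.4302803 ] [ 16.3 -18.  125.3 -10.4  51.  116.3]
8
centre [556.3 143.  112.8] xaxis [-0.995  0.099 -0.008] normal [-0.008  0.003  1.   ] tilt 0.5 err 0.08
```

View pics/c5.png

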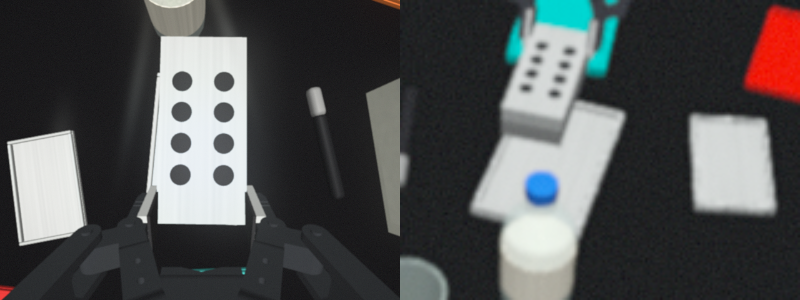

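The block is level (0.5° tilt) above the tray, about 5 mm off in x and y. I'll correct that and lower it.

```bash
python3 -c "
from h import *
R=Ro.from_euler('xyz',[-179.7,-23.5,-5.05],degrees=True).inv()
for z in(0,-40,-75,-86,-90): print(z,(R.apply([-5,5,z])/1000).round(4))
print('up',(R.apply([0,0,100])/1000).round(4))"
```

```text
0 [-0.005  -0.0046 -0.0021]
-40 [-0.0209 -0.0044  0.0345]
-75 [-0.0349 -0.0042  0.0666]
-86 [-0.0393 -0.0041  0.0767]
-90 [-0.0409 -0.0041  0.0804]
up [ 0.0399 -0.0005 -0.0917]
```

Emit:
servo_tool(fingers=[0.05,0.05,0.05,0.05,0.05,0.05,0.05,0.05,0.05,0.05], linear=[[-0.005,-0.0046,-0.002],[-0.01,-0.0045,0.01],[-0.016,-0.0044,0.022],[-0.021,-0.0044,0.0345],[-0.026,-0.0043,0.046],[-0.031,-0.0042,0.057],[-0.035,-0.0042,0.067],[-0.037,-0.0041,0.072],[-0.039,-0.0041,0.076],[-0.039,-0.0041,0.076]], rotation=[[0,0,0],[0,0,0],[0,0,0],[0,0,0],[0,0,0],[0,0,0],[0,0,0],[0,0,0],[0,0,0],[0,0,0]])

```text
time: 12.1
tool_pos: [497.4, 154.7, 42.4]
tcp_rot: [-179.7, -23.5, -5.1]
ft_force: [0.9, -0.1, -3.5]
finger_gap: 53.6
grip_force: 106.2
```

```bash
python3 -c "
from h import *
s=snap('wrist','w6');x=r.sense();print(x['tool_pos'],x['ft_force'])
blockpose(s,(255,80,392,350))
"
```

```text
[497.69554167 154.83993491  42.9972389 ] [-0.32018796  0.62066948 -2.74218401]
8
centre [550.1 147.8  25.8] xaxis [-0.995  0.1   -0.008] normal [-0.008  0.003  1.   ] tilt 0.5 err 0.03
```

Centre (550,148), height 25.8. I'll lower it until it makes contact.

Emit:
servo_tool(fingers=[0.05,0.05,0.05,0.05,0.05], linear=[[-0.0004,0,0.001],[-0.0008,0,0.0018],[-0.0012,0,0.0027],[-0.0012,0,0.0027],[-0.0012,0,0.0027]], rotation=[[0,0,0],[0,0,0],[0,0,0],[0,0,0],[0,0,0]])

```text
time: 12.65
tool_pos: [497.6, 154.9, 40.0]
tcp_rot: [-179.7, -23.5, -5.1]
ft_force: [-0.1, -0.3, -3.3]
finger_gap: 54.0
grip_force: 106.2
```

Emit:
servo_tool(fingers=[0.05,0.05,0.05,0.05], linear=[[-0.0004,0,0.0009],[-0.0008,0,0.0018],[-0.0008,0,0.0018],[-0.0008,0,0.0018]], rotation=[[0,0,0],[0,0,0],[0,0,0],[0,0,0]])

```text
time: 13.05
tool_pos: [498.3, 155.0, 39.5]
tcp_rot: [-179.7, -23.6, -5.1]
ft_force: [-11.7, -2.4, 14.2]
finger_gap: 53.6
grip_force: 108.5
```

In contact with the tray floor. I'll release and back off along the tool axis.

Emit:
servo_tool(fingers=[0.06,0.07,0.07,0.07,0.07,0.07,0.07,0.07,0.07,0.07], linear=[[0,0,0],[0,0,0],[0,0,0],[0,0,0],[0,0,-0.01],[0,0,-0.03],[0,0,-0.06],[0,0,-0.09],[0,0,-0.12],[0,0,-0.12]], rotation=[[0,0,0],[0,0,0],[0,0,0],[0,0,0],[0,0,0],[0,0,0],[0,0,0],[0,0,0],[0,0,0],[0,0,0]])

```text
time: 14.05
tool_pos: [451.5, 159.6, 153.1]
tcp_rot: [-179.5, -23.9, -5.1]
ft_force: [0.4, 0.5, 0.8]
finger_gap: 70.0
grip_force: 0.0
```

```bash
python3 -c "
from h import *
s=snap('wrist','w7');b=snap('side','b7');x=r.sense();print(x['tool_pos'],x['ft_force'])
cv2.imwrite('pics/c7.png',np.hstack([cv2.resize(s['frame'],(400,300)),cv2.resize(b['frame'][130:370,200:520],(400,300))])[:,:,::-1])
try: blockpose(s,(230,60,420,400))
except Exception as e: print(e)
"
```

```text
[450.3944633  158.85745642 149.10537316] [ 0.25440637 -0.27190235 -1.41207477]
8
centre [550.8 148.   22.6] xaxis [-0.995  0.102  0.002] normal [0.002 0.001 1.   ] tilt 0.1 err 0.07
```

View pics/c7.png

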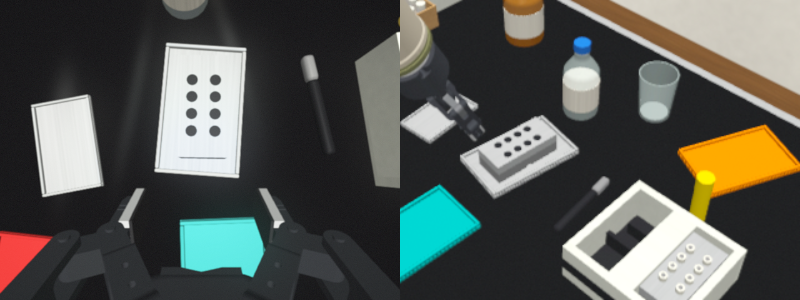

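The block lies flat and centred in the tray at z 22.6. The bottle and glue stick are standing, and the gripper is clear.

```bash
python3 -c "
from bench import r
print(r.hand_in())"
```

```text
the job is handed in; nothing more can be done
None
```

The empty vial block was rocked up by its free −x end, lifted out and set down flat near the centre of the grey steel tray, and the job was handed in at about 14 s; the hand-in gave no verdict.

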